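Lock the neck rest's pivot pin with its spring cotter

TASK

Take the spring cotter (the one with the bow) out of its wooden rest and push its straight leg down through the cross hole of the pivot pin on the guitar neck rest, feeling for the hole and pressing gently, until the bow has snapped over the pin and the grip sits down on it. Let go and leave everything else as it is.

Things in the scene. Friction and masses are not known exactly. Their poses are not given: they have to be found in the camera images.
- stand: Guitar neck rest fixed on the table, at a place and yaw that differ from start to start. Dark steel base plate 100 x 70 x 8 mm, two upright cheeks 95 mm high, 36 mm wide in x, outer faces at y = -16 and +16 mm. Origin on the table midway between the cheeks; x along the arm to the fork, y along the pivot pin, z up. The pin's head is on the +y side, its free end stands out on the -y side.
- pin_axis (a point): Point on the axis of the steel pivot pin, at x = 0, y = -50, z = 75 mm of the stand. The pin is 18 mm thick, lies along the stand's y, and neither turns nor slides. Its cross hole runs vertically, 7 x 7 mm, its centre 14 mm from the pin's free end. Pins of different lengths are in use and the readings do not tell which: the hole's centre is anywhere up to 14 mm either way of this point along y.
- fork (a point): Top middle of the stand's black rubber U-shaped fork, 20 mm long in x and 94 mm wide in y, 119 mm above the table, at x = 114 mm; an aluminium arm (14 mm wide, 65 to 85 mm high) joins it to the cheeks.
- cotter: Spring cotter (hair pin), about 57 g: block grip over two steel wire legs, standing upright in a wooden rest. Origin on the straight leg's axis at the grip's underside; z up, x from the straight leg to the bow. In its final place the leg is through the hole, its x is along the stand's x (either way), the pin is between leg and bow and the underside lies on the pin's top, 84 mm above the table.
- grip_mid (a point): Middle of the cotter's black grip, a block 26 mm (along the cotter's x) x 14 mm (y) x 38 mm high, 19 mm above its underside and 7 mm from the straight leg's axis. Pads that close along the cotter's x on the 26 mm width hold it firmly.
- leg_tip (a point): Lower end of the cotter's straight leg, on its axis, 50 mm below the grip's underside. The leg is 5 mm thick; its last 6 mm taper to a flat tip 2 mm across.
- throat (a point): Narrowest place of the cotter's bow leg (4 mm wire) at rest: 7.5 mm from the straight leg's axis, 27 mm below the grip. Above it the bow's belly stands 13 mm from the leg's axis (10 mm below the grip), below it the flared end 13.5 mm (42 mm below the grip).
- bow_leg (a joint): Opening of the sprung bow leg, rad: 0 at rest, growing as it is forced away from the straight leg (hinge 14 mm from the leg, 2 mm above the grip's underside; 3 N m/rad). It meets the pin with the underside about 38 mm over the pin's axis, opens by up to 0.12 rad, needs a push of some 5 to 12 N (over 20 N marks the pin), and has snapped back when the underside is under 15 mm over the axis.
- rest_a: Wooden rest 60 x 44 x 62 mm fixed on the table, at one of two places, in which the cotter stands; origin under its centre. Foot board, two end boards, and a top 60 x 30 x 10 mm with a slot 30 x 8 mm along x, through which the legs hang in the open. The grip's underside lies on the top, 62 mm above the table, centred over the slot.
- plain_pin: Bystander, standing in a second wooden rest of the same shape: a plain locking pin with a round knob (24 mm across and high) and a straight leg but no bow. Origin under the knob. Leave it.
- pedal: Bystander: grey aluminium effect pedal 115 x 68 x 54 mm, origin under its centre.
- bowl: Bystander: white ceramic pick bowl, 96 mm across, 40 mm high, origin under its centre.
- hex_key: Bystander: small dark L-shaped hex key lying on the table, 70 x 24 mm, 5 mm thick.
- tray: Bystander: green plastic parts tray 130 x 190 x 35 mm, origin under its centre.
- jar: Bystander: jar 54 mm across, 70 mm high, origin under its centre.
- screwdriver: Bystander: screwdriver 190 mm long lying on the table.
Things that resemble listed ones, but are neither listed nor needed, are in the scene too. Of the things that look like the stand, take the one that is farthest to the robot's left at the start. What is shaped like the cotter but green is not meant.

How it is judged:
By the outcome, as a careful person would: the job done as asked, in the order asked, and still so for the second after the job is handed in, with the robot touching nothing.
It also fails if it takes over 64 s, if anything falls off the work surface, if the arm or the gripper's body presses on something with over 40 N, if the wrist force passes 120 N, or if a joint passes its speed limit or range.

ROBOT

A 7-joint arm with a two-finger parallel gripper is mounted at the origin on the work surface. World frame = base frame: x ahead of the robot, y to its left, z up, the work surface at z = 0. Lengths are in m, angles in rad, forces in N, time in s.
With the tool pointing down it reaches from about 0.425 to 0.95 m from the base axis. Payload 4.7 kg.
Tool frame: the origin (TCP) lies at the very end of the fingers, on their centre line; the grasp point (between the pads) lies 19 mm behind it; z points along the fingers, y is the line along which they close (so a half turn about z gives the same grasp; the last joint's range is limited). The gripper opens to 85 mm and grips with 20 to 120 N. Pads are 22 mm wide; open, the fingers measure 114 mm over their backs; the gripper's body (76 mm by 85 mm) begins 54 mm behind the grasp point. The pads swing forward as they close: fully open they stand 13 mm farther back than shut.
Start: joints at [1.278, 0.469, -0.049, 1.532, 0.024, 1.141, -0.082], TCP at [0.176, -0.652, 0.231] pointing down, gripper open.
Joint ranges: [-2.59, 2.59], [-0.33, 1.99], [-1.39, 1.29], [0.1, 2.45], [-1.04, 4.18], [0.21, 1.99], [-2.66, 2.66]. Speed limits (rad/s): [2.57, 2.57, 3.14, 3.14, 3.14, 3.14, 3.14].

INTERFACE

Orientations are given as [roll, pitch, yaw] about the fixed x, y, z axes, in that order (R = Rz(yaw) Ry(pitch) Rx(roll)).
In Python, from workcell import ctrl gives the robot as it stands. The module is installed in compiled form; this text tells all that it offers. Calls block until the motion is done:
- ctrl.move_pose(position, orientation): joint-space move of the TCP to a pose.
- ctrl.servo_line(position, attitude=None, vel=0.15, until_force=None): straight line of the TCP; attitude=None keeps the orientation; vel is the mean speed in m/s. With until_force (N) it stops when the force on the tool has changed by that much, and returns True; else False.
- ctrl.move_j(angles): joint-space move.
- ctrl.grip(opening, force=None): finger opening in m; force is the grip in N (None keeps the last); returns when the fingers have stopped.
- ctrl.hold(seconds).
- ctrl.ik(position, orientation): joint angles nearest the present ones, or None.
- ctrl.observe(): the state.
- ctrl.read_camera(name): name is "side" or "top"; returns the picture (384x512x3 uint8, red, green, blue); there is no depth.
- ctrl.camera_model(name): a dict with "fovy" (degrees; the focal length in pixels is half the picture's height over the tangent of half this angle, whatever the lens; pixels are square), "cx", "cy" (the principal point, pixels), "cam_to_world" (4x4, takes a point from camera to world coordinates). Camera axes: x right, y down, z forward; pixel columns grow to the right and rows downward; lengths in m; the calibration is good to about 2 mm. A picture is of the moment at which its call begins. camera_model takes no time and is no camera call.
A pose or a line that the arm cannot do raises ctrl.PlanningError and nothing moves.
- ctrl.close_job(): hands the job in; it is judged then, once.
Trained networks look in the newest picture that a camera, given by its name, has taken for a name from the list of things; names that differ only in an ending like _2 or _b are one class to them, and where a whole thing is asked for, a point or a joint stands for the part that bears it (a point fixed in the world has none). Each returns a list of dicts, best first, with "score" (0 to 1); they miss things now and then, are a little off and sometimes report something else, mostly with a low value. They report only what shows in the picture. A call takes as long as a camera call. They do not tell look-alikes from the thing itself.
- ctrl.search_frame(label, camera): "xy" ([column, row] in pixels, amid what is visible of it).
The state is a dict: "clock": time; "q": joint angles; "qvel": joint speeds; "joint_torque": joint torques, N m; "tcp_pos": TCP position; "tool_rot": TCP orientation; "ft_force": force on the tool from outside, world axes, zero at the start; "torque": the same for the moment, N m; "gripper_width": finger opening in m; "grasp_force": force on a finger pad.
Only numpy, scipy, OpenCV 4.12 (cv2) and the standard library are available. Lean on these libraries where they do the work, as an engineer would, in place of code of your own. Each camera call takes 0.05 s, during which the arm holds its last target. There are 200 camera calls.

## Working session

There is one attempt and no reset: what is moved stays moved. The work goes in short steps, each a Python script; the robot and the scene stay as the last script left them, time stands still between calls to the robot, and variables do not carry over. Pictures are saved under pics/ and viewed, at most 10 in all, crops included, and the job is handed in when it is done.

```bash
mkdir -p pics
python3 - <<'E'
from workcell import ctrl
import cv2,numpy as np
for n in("top","side"):
    im=ctrl.read_camera(n); cv2.imwrite(f"pics/{n}0.png",cv2.resize(im[:,:,::-1],(800,600),interpolation=cv2.INTER_CUBIC)); np.save(f"{n}0.npy",im)
    m=ctrl.camera_model(n); print(n,m["fovy"],m["cx"],m["cy"],np.round(m["cam_to_world"],3).tolist(), [k for k in m])
    for l in("stand","cotter","rest_a","fork","plain_pin"):
        print(l,[(np.round(d["xy"]).tolist(),round(d["score"],2)) for d in ctrl.search_frame(l,n)])
o=ctrl.observe();print(o["clock"],o["tcp_pos"],o["tool_rot"],o["ft_force"])
E
```

```text
top 48.85929628751314 250.7981180574178 193.14899276464436 [[0.029, -0.994, 0.105, 0.427], [-0.999, -0.032, -0.033, 0.026], [0.036, -0.104, -0.994, 1.143], [0.0, 0.0, 0.0, 1.0]] ['fovy', 'cx', 'cy', 'cam_to_world']
stand [([163.0, 219.0], 0.88), ([294.0, 286.0], 0.77)]
cotter [([286.0, 219.0], 0.51)]
rest_a [([280.0, 226.0], 0.62)]
fork [([162.0, 220.0], 0.96), ([297.0, 284.0], 0.78)]
plain_pin [([346.0, 196.0], 0.44)]
side 49.73785291717813 258.53469002833947 193.80605709935514 [[0.96, -0.192, 0.204, 0.348], [-0.28, -0.627, 0.727, -0.663], [-0.012, -0.755, -0.655, 0.717], [0.0, 0.0, 0.0, 1.0]] ['fovy', 'cx', 'cy', 'cam_to_world']
stand [([172.0, 291.0], 0.92)]
cotter [([248.0, 242.0], 0.64), ([258.0, 228.0], 0.55)]
rest_a [([246.0, 260.0], 0.77), ([212.0, 168.0], 0.34)]
fork [([172.0, 291.0], 0.69), ([210.0, 166.0], 0.63), ([248.0, 260.0], 0.42)]
plain_pin [([303.0, 302.0], 0.65)]
0.6 [ 0.17605837 -0.65167155  0.23137807] [ 3.14142739e+00 -6.99997236e-05  2.63772274e-01] [-0.19211047 -0.08592991 -0.50214879]
```

View pics/top0.png

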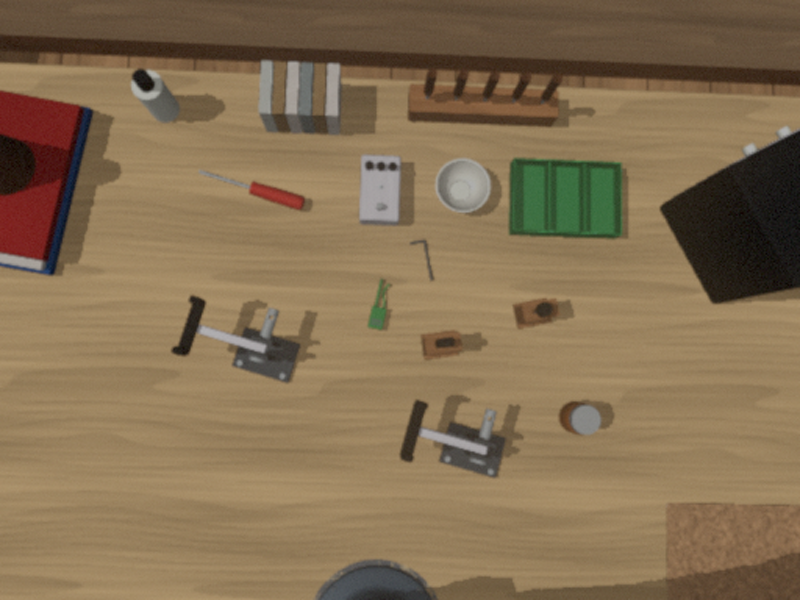

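View pics/side0.png

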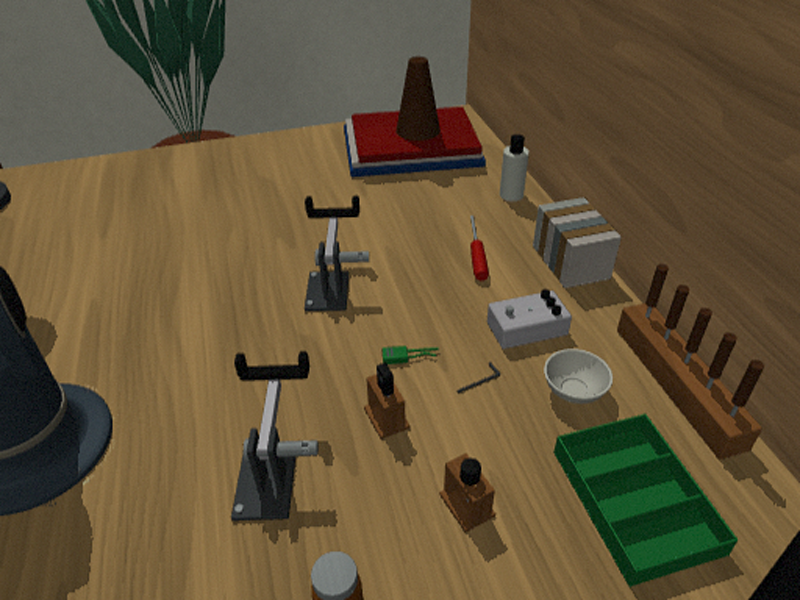

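The target stand is the left one (top ≈(268,345) of 800, side ≈(330,270)). Its pin's free end points away from the robot. The cotter with the black block grip stands in the rest at top ≈(443,343), side ≈(385,395). The plain pin with the round knob is in the other rest. Next I'll crop closer.

Run:
```python
import cv2,numpy as np
t=np.load("top0.npy")[:,:,::-1];s=np.load("side0.npy")[:,:,::-1]
def crop(im,c,r,w,h,k,lab=10):
    o=cv2.resize(im[r:r+h,c:c+w],(w*k,h*k),interpolation=cv2.INTER_CUBIC)
    o=cv2.convertScaleAbs(o,alpha=1.5,beta=10)
    for x in range((c+9)//10*10,c+w,10): cv2.line(o,(int((x-c+.5)*k),0),(int((x-c+.5)*k),5),(0,0,255),1);cv2.putText(o,str(x),(int((x-c+.5)*k)-10,16),0,.35,(0,0,255),1)
    for y in range((r+9)//10*10,r+h,10): cv2.line(o,(0,int((y-r+.5)*k)),(5,int((y-r+.5)*k)),(0,0,255),1);cv2.putText(o,str(y),(7,int((y-r+.5)*k)+4),0,.35,(0,0,255),1)
    return o
cv2.imwrite("pics/c1.png",crop(t,106,184,90,66,8))
cv2.imwrite("pics/c2.png",crop(s,188,122,54,80,7))
a=crop(t,262,205,40,60,10);b=crop(s,228,226,40,60,10)
cv2.imwrite("pics/c3.png",np.hstack([a,b]))
```

```text
(no output)
```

View pics/c1.png

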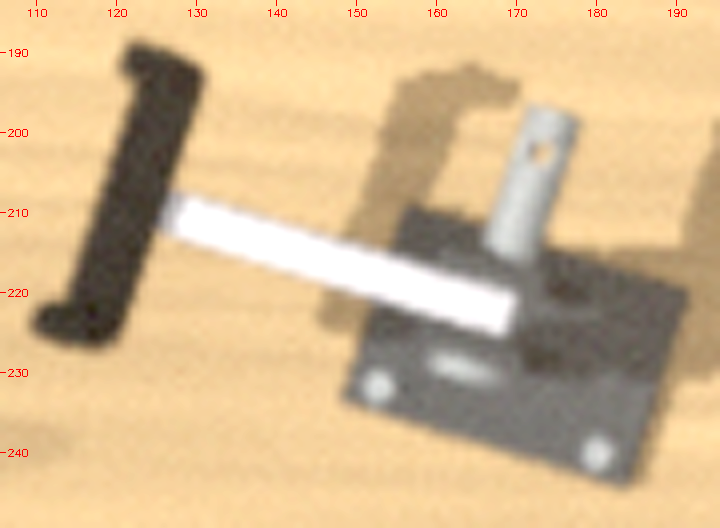

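View pics/c2.png

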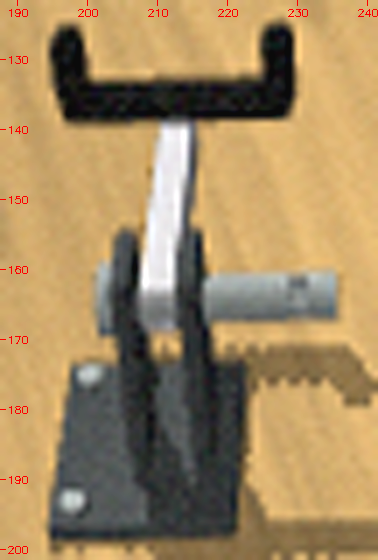

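View pics/c3.png

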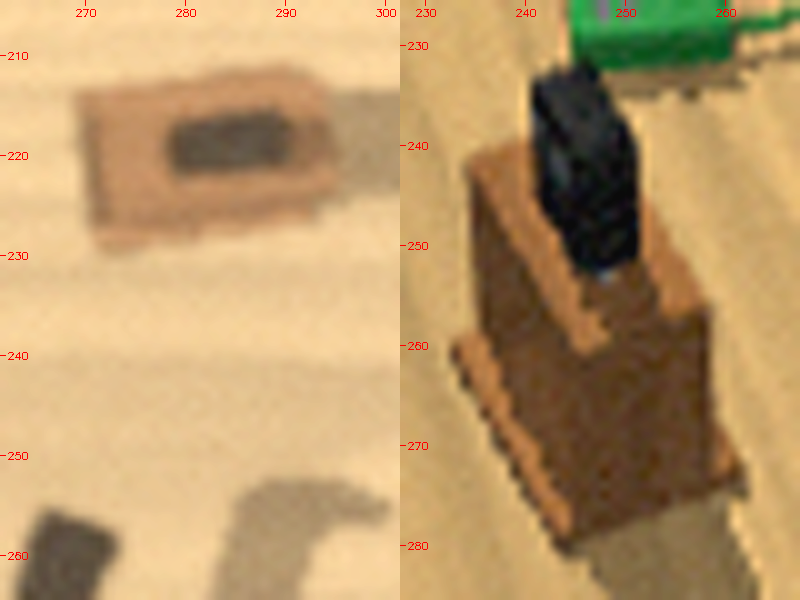

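The crops show the top opening of the pin's hole at top pixel (173.0,202.4) and side pixel (229.9,162.5). Plate corners, arm and grip are clear, so I can fit the poses.

```bash
cat > h.py <<'E'
import numpy as np,cv2
from workcell import ctrl
M={n:ctrl.camera_model(n) for n in("top","side")}
def proj(n,P):
    m=M[n];T=np.linalg.inv(m["cam_to_world"]);P=np.atleast_2d(P)
    c=P@T[:3,:3].T+T[:3,3];f=192/np.tan(np.radians(m["fovy"]/2))
    return np.c_[m["cx"]+f*c[:,0]/c[:,2],m["cy"]+f*c[:,1]/c[:,2]]
def place(p,L): # p x,y,yaw
    L=np.atleast_2d(L);c,s=np.cos(p[2]),np.sin(p[2])
    return np.c_[p[0]+c*L[:,0]-s*L[:,1],p[1]+s*L[:,0]+c*L[:,1],L[:,2]]
def hullmask(n,P,shape=(384,512)):
    S=8;h=cv2.convexHull(proj(n,P).astype(np.float32)).reshape(-1,2)
    m=np.zeros(shape,np.uint8);cv2.fillConvexPoly(m,np.round(h*256).astype(np.int32),255,cv2.LINE_AA,8);return m/255.
E
python3 - <<'E'
from h import *
from scipy.optimize import least_squares,minimize
e=1e-3
obs=[("top",(156.25,209.5),(50,-35,8)),("top",(191.5,219.75),(-50,-35,8)),("top",(184.25,244.25),(-50,35,8)),("top",(148.6,233.25),(50,35,8)),
("side",(197.5,173.4),(50,35,8)),("side",(222.6,173.4),(50,-35,8)),("side",(221.1,198.1),(-50,-35,0)),("side",(194.6,197.8),(-50,35,0)),
("top",(173,202.4),(0,"h",84)),("side",(229.9,162.5),(0,"h",84)),("top",(126.1,210.1),("a",0,85)),("top",(169.25,222.6),("b",0,85))]
def res(p,full=False):
    r=[]
    for n,uv,L in obs:
        L=[{"h":p[3],"a":p[4],"b":p[5]}[v] if isinstance(v,str) else v*e for v in L]
        r.append(proj(n,place(p,L))[0]-uv)
    return np.array(r) if full else np.ravel(r)
s=least_squares(res,[.42,.24,1.5,-.05,.1,-.01],loss="soft_l1",x_scale=[.01,.01,.1,.01,.01,.01])
print("stand",s.x.round(4));print(res(s.x,1).round(2).tolist());print("hole",place(s.x,[0,s.x[3],.084]))
# triangulate the hole alone
t=least_squares(lambda P:np.r_[proj("top",P)[0]-(173,202.4),proj("side",P)[0]-(229.9,162.5)],[.46,.24,.084]);print("hole tri",t.x.round(4),t.fun.round(2))
# grip
box=np.array([(a,b,c) for a in(-13,13) for b in(-7,7) for c in(62,100)])*e
W={"top":(272,208,300,230),"side":(238,228,256,258)};I={}
for n,(c0,r0,c1,r1) in W.items():
    im=np.load(n+"0.npy").astype(float)[r0:r1,c0:c1];v=im[...,0] # red: black grip vs brown wood
    I[n]=np.clip((np.percentile(v,80)-v)/(np.percentile(v,80)-np.percentile(v,3)),0,1)
def cost(p):
    k=0
    for n,(c0,r0,c1,r1) in W.items():
        m=cv2.GaussianBlur(hullmask(n,place(p,box)),(0,0),.6 if n=="top" else .4)[r0:r1,c0:c1]
        A=np.c_[m.ravel(),np.ones(m.size)];v=I[n].ravel();c=np.linalg.lstsq(A,v,rcond=None)[0];k+=np.mean((A@c-v)**2)
    return k
best=min((minimize(cost,[x,y,w],method="Nelder-Mead",options=dict(initial_simplex=[[x,y,w],[x+.006,y,w],[x,y+.006,w],[x,y,w+.15]])) for x in(.36,.38,.40) for y in(-.07,-.05) for w in(1.5,1.75,)),key=lambda o:o.fun)
print("grip",best.x,best.fun)
for n in W: print(n,proj(n,place(best.x,[0,0,.1])))
E
```

```text
stand [ 0.4522  0.1997  1.2946 -0.0598  0.1033 -0.0088]
[[0.38, -1.85], [0.86, -0.79], [-0.21, -0.11], [-0.53, -0.48], [0.29, -0.26], [0.39, -0.6], [-0.11, 0.77], [-0.44, 1.44], [0.32, -0.26], [-0.38, -1.17], [-0.3, 2.33], [-0.32, 3.48]]
hole [[0.50975867 0.18344863 0.084     ]]
hole tri [0.5101 0.1849 0.0791] [ 0.05 -0.26 -0.27  0.04]
grip [ 0.36 -0.07  1.5 ] 0.21972968123843334
top [[273.7122097  265.94673769]]
side [[185.57726455 239.37709213]]
```

The plate isn't centred on the cheeks, so the stand axis has to come from the arm and pin. I'll refit with a free plate offset, and give the grip fit a better starting guess.

```bash
cat >> h.py <<'E'
def unproj(n,uv,z):
    m=M[n];T=m["cam_to_world"];f=192/np.tan(np.radians(m["fovy"]/2))
    d=T[:3,:3]@np.array([(uv[0]-m["cx"])/f,(uv[1]-m["cy"])/f,1]);o=T[:3,3]
    return o+d*(z-o[2])/d[2]
E
python3 - <<'E'
from h import *
from scipy.optimize import least_squares,minimize
e=1e-3
obs=[("top",(156.25,209.5),(50,-35,8)),("top",(191.5,219.75),(-50,-35,8)),("top",(184.25,244.25),(-50,35,8)),("top",(148.6,233.25),(50,35,8)),
("side",(197.5,173.4),(50,35,8)),("side",(222.6,173.4),(50,-35,8)),("side",(221.1,198.1),(-50,-35,0)),("side",(194.6,197.8),(-50,35,0)),
("top",(173,202.4),(0,"h",84)),("side",(229.9,162.5),(0,"h",84)),("top",(126.1,210.1),("a",0,85)),("top",(169.25,222.6),("b",0,85))]
def res(p,full=False):
    r=[]
    for n,uv,L in obs:
        pl=not any(isinstance(v,str) for v in L)
        L=[{"h":p[3],"a":p[4],"b":p[5]}[v] if isinstance(v,str) else v*e for v in L]
        if pl: L[0]+=p[6];L[1]+=p[7]
        r.append(proj(n,place(p,L))[0]-uv)
    return np.array(r) if full else np.ravel(r)
s=least_squares(res,[.45,.2,1.3,-.05,.1,-.01,0,0],x_scale=[.01,.01,.1,.01,.01,.01,.01,.01])
print("stand",s.x.round(4));print(res(s.x,1).round(2).tolist());print("hole",place(s.x,[0,s.x[3],.084]))
for n,uv in(("top",(173,202.4)),("side",(229.9,162.5))): print("hole from",n,unproj(n,uv,.084))
box=np.array([(a,b,c) for a in(-13,13) for b in(-7,7) for c in(62,100)])*e
W={"top":(272,208,300,230),"side":(238,228,256,258)};I={}
for n,(c0,r0,c1,r1) in W.items():
    im=np.load(n+"0.npy").astype(float)[r0:r1,c0:c1];v=im[...,0]
    I[n]=np.clip((np.percentile(v,70)-v)/(np.percentile(v,70)-np.percentile(v,3)),0,1)
def cost(p,ns=("top","side")):
    k=0
    for n in ns:
        c0,r0,c1,r1=W[n]
        m=cv2.GaussianBlur(hullmask(n,place(p,box)),(0,0),.7 if n=="top" else .4)[r0:r1,c0:c1]
        A=np.c_[m.ravel(),np.ones(m.size)];v=I[n].ravel();c=np.linalg.lstsq(A,v,rcond=None)[0];k+=np.mean((A@c-v)**2)
    return k
x,y,_=unproj("top",(284.8,219),.09);print("guess",x,y, unproj("side",(246.5,243),.081))
for ns in(("top","side"),("top",),("side",)):
  b=min((minimize(cost,[x,y,w],args=(ns,),method="Nelder-Mead",options=dict(initial_simplex=[[x,y,w],[x+.006,y,w],[x,y+.006,w],[x,y,w+.15]])) for w in(1.4,1.6,1.8)),key=lambda o:o.fun)
  print("grip",ns,b.x,b.fun)
E
```

```text
stand [ 0.4594  0.196   1.3112 -0.0519  0.1062 -0.0051  0.0021  0.009 ]
[[-0.17, -1.25], [0.51, -0.78], [-0.14, 0.04], [-0.67, 0.26], [-0.42, -0.18], [-0.3, -0.78], [-0.2, 0.55], [-0.57, 1.51], [0.63, -0.17], [-0.39, -0.98], [0.05, -0.17], [-0.05, 0.17]]
hole [[0.50955866 0.18266287 0.084     ]]
hole from top [0.50907925 0.18421271 0.084     ]
hole from side [0.50954797 0.1782713  0.084     ]
guess 0.47583884189026515 -0.09601378253315536 [ 0.47932743 -0.09835705  0.081     ]
grip ('top', 'side') [ 0.47838178 -0.09820621  1.50767566] 0.10696911776904901
grip ('top',) [ 0.47613269 -0.09748696  1.74153976] 0.019690971214732136
grip ('side',) [ 0.47958645 -0.09500119  1.49263773] 0.07750403729482953
```

Run:
```python
from h import *
pi=np.pi
P=np.array([.4775,-.097])
ctrl.grip(.06)
ctrl.move_pose([*P,.20],[pi,0,.18])
ctrl.servo_line([*P,.125],vel=.12)
print("hit",ctrl.servo_line([*P,.068],vel=.05,until_force=6))
o=ctrl.observe();print(o["clock"],o["tcp_pos"],o["tool_rot"],o["ft_force"],o["gripper_width"])
ctrl.grip(0.0,60)
o=ctrl.observe();print(o["gripper_width"],o["grasp_force"],o["ft_force"],o["tcp_pos"])
ctrl.servo_line([*P,.20],vel=.12)
o=ctrl.observe();print(o["clock"],o["gripper_width"],o["grasp_force"],o["ft_force"],o["torque"])
for n in("top","side"): np.save(n+"1.npy",ctrl.read_camera(n))
c,r=proj("side",[*P,.17])[0].round().astype(int);print(c,r)
im=np.load("side1.npy")[r-50:r+50,c-45:c+45,::-1];a=cv2.resize(im,None,fx=6,fy=6,interpolation=cv2.INTER_CUBIC)
cv2.imwrite("pics/g1.png",cv2.convertScaleAbs(a,alpha=1.5,beta=10))
```

```text
hit False
5.3 [ 0.47776681 -0.09702672  0.06829234] [ 3.14132208e+00 -6.44268199e-04  1.80013743e-01] [ 0.27575513  0.44309297 -0.23795121] 0.05986188552864224
0.025382113864704105 58.78508806228638 [-0.37873106  0.27619914  3.82156203] [ 0.47773958 -0.09705477  0.06837941]
6.95 0.024876109353100778 58.8168203830719 [ 0.30543815 -0.53347478 -0.7035842 ] [ 0.03669447 -0.0172288   0.01632494]
244 211
```

View pics/g1.png

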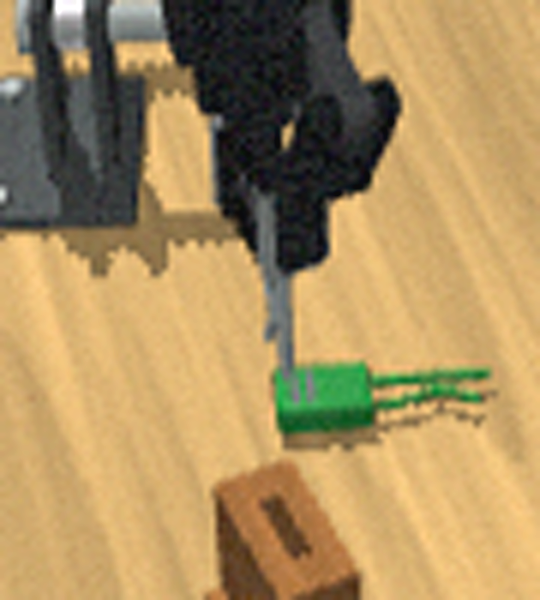

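The cotter is lifted cleanly: two legs hang below the pads at about crop (280,300), with the tip near (288,375). I'll project both bow directions to see which one fits.

Run:
```python
from h import *
o=ctrl.observe();p=o["tcp_pos"];yaw=o["tool_rot"][2];z0=p[2]-.0684+.062
for s,w in(("bow+y",yaw+np.pi/2),("bow-y",yaw-np.pi/2)):
    # leg at -7mm from mid along cotter x
    c=np.array([p[0],p[1]])-.007*np.array([np.cos(w),np.sin(w)])
    L=np.array([(0,0,0),(0,0,-.05),(.013,0,-.01),(.0075,0,-.027),(.0135,0,-.042)])+[0,0,z0]
    u=proj("side",place([*c,w],L));print(s,"crop",((u-[244-45,211-50]+.5)*6).round().tolist())
    print("   top",proj("top",place([*c,w],L)).round(1).tolist())
```

```text
bow+y crop [[278.0, 266.0], [283.0, 379.0], [262.0, 264.0], [271.0, 314.0], [265.0, 336.0]]
   top [[293.6, 216.1], [290.7, 217.1], [287.4, 217.2], [288.8, 217.2], [285.5, 217.8]]
bow-y crop [[259.0, 239.0], [265.0, 352.0], [278.0, 287.0], [272.0, 316.0], [282.0, 361.0]]
   top [[287.5, 217.0], [284.9, 218.0], [292.5, 216.4], [289.2, 217.1], [290.9, 217.0]]
```

The bow points to +y, the same way as the tool's +90°. Next I'll move over the hole and compare the leg with the hole in both pictures.

```bash
cat >> h.py <<'E'
YS=1.311; EX=np.array([np.cos(YS),np.sin(YS)]); EY=np.array([-np.sin(YS),np.cos(YS)])
def tcp_for(leg_xy,tipz): # nominal: leg axis 7 mm behind TCP along stand x
    q=np.asarray(leg_xy)+.007*EX; return [q[0],q[1],tipz+.05+.0064]
E
python3 - <<'E'
from h import *
H=[.5093,.1835]
a=tcp_for(H,.15);ctrl.move_pose(a,[np.pi,0,YS-np.pi/2])
ctrl.servo_line(tcp_for(H,.096),vel=.1); ctrl.hold(.2)
o=ctrl.observe();print(o["clock"],o["tcp_pos"],tcp_for(H,.096),o["tool_rot"],o["ft_force"])
out=[]
for n in("top","side"):
    im=ctrl.read_camera(n);np.save(n+"2.npy",im)
    c,r=proj(n,[*H,.09])[0].round().astype(int);print(n,c,r,proj(n,[[*H,.096],[*H,.146],[*H,.084]]).round(2).tolist())
    x=cv2.resize(im[r-30:r+30,c-20:c+20,::-1],None,fx=10,fy=10,interpolation=cv2.INTER_CUBIC);out.append(cv2.convertScaleAbs(x,alpha=1.5,beta=10))
cv2.imwrite("pics/g2.png",np.hstack(out))
E
```

```text
9.0583 [0.51155005 0.19049076 0.15314717] [np.float64(0.5110981860317195), np.float64(0.190265096229569), 0.1524] [-3.14078900e+00 -1.29337492e-03 -2.59850221e-01] [ 0.38215525 -0.01833852 -0.33490778]
top 173 202 [[172.58, 201.92], [169.45, 200.16], [173.29, 202.32]]
side 229 159 [[229.07, 157.55], [227.89, 141.09], [229.34, 161.35]]
```

View pics/g2.png

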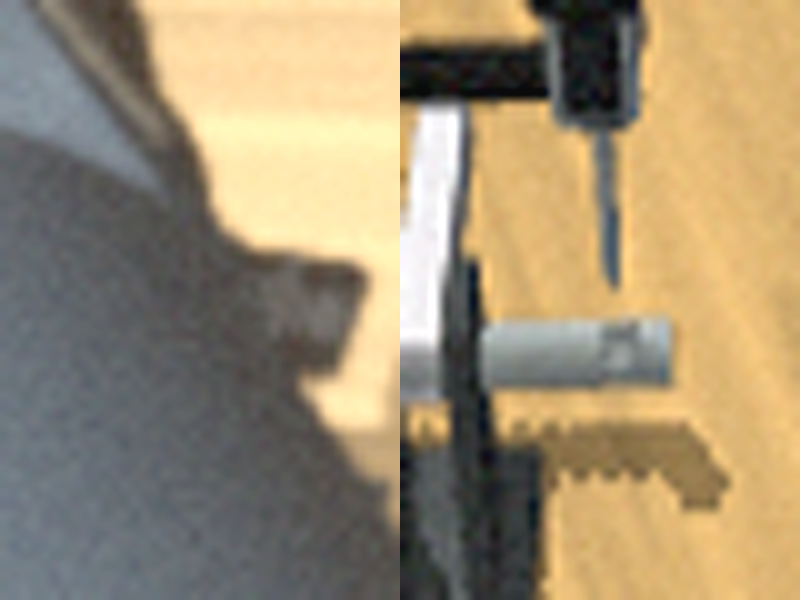

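The side view shows the tip at (230.0,157.0), directly above the hole at about (230.3,162.2). The pin's silhouette agrees too. The arm hides it in the top view. I'll probe gently and search in a spiral if it lands on the pin.

Run:
```python
from h import *
H=np.array([.5093,.1835])
offs=[(0,0),(0,1.5),(0,-1.5),(1.5,0),(-1.5,0),(1.5,1.5),(-1.5,1.5),(1.5,-1.5),(-1.5,-1.5)]
for i,(a,b) in enumerate(offs):
    h=H+(a*EX+b*EY)*1e-3
    if i: ctrl.servo_line(tcp_for(h,.090),vel=.06)
    hit=ctrl.servo_line(tcp_for(h,.068),vel=.025,until_force=2.5)
    o=ctrl.observe();f=o["ft_force"];d=o["tcp_pos"][:2]-.007*EX-H
    print((a,b),hit,"tip z",round(o["tcp_pos"][2]-.0564,4),"leg xy err",(d@EX*1e3).round(2),(d@EY*1e3).round(2),"F",round(f[:2]@EX,2),round(f[:2]@EY,2),round(f[2],2),"t",round(o["clock"],1),flush=True)
    if o["tcp_pos"][2]-.0564<.0775: break
```

```text
(0, 0) False tip z 0.068 leg xy err 0.16 0.04 F 1.24 0.71 -1.12 t 10.4
```

Run:
```python
from h import *
out=[]
for n in("side",):
    im=ctrl.read_camera(n)
    x=cv2.resize(im[129:189,204:254,::-1],None,fx=10,fy=10,interpolation=cv2.INTER_CUBIC);cv2.imwrite("pics/g3.png",cv2.convertScaleAbs(x,alpha=1.5,beta=10))
print(ctrl.observe()["ft_force"])
```

```text
[-0.3819225   0.60208585 -0.91344719]
```

View pics/g3.png

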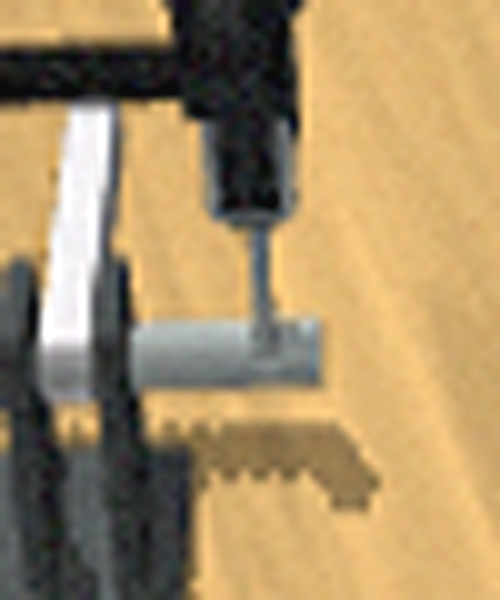

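The leg is in the hole. Now I'll press down in small steps, watching the force and easing off sideways load.

Run:
```python
from h import *
h=np.array([.5093,.1835]);tz=.068;pk=0
while tz>.0325:
    tz-=.0012
    hit=ctrl.servo_line(tcp_for(h,tz),vel=.02,until_force=9)
    o=ctrl.observe();f=o["ft_force"];fx,fy=f[:2]@EX,f[:2]@EY;pk=max(pk,f[2])
    print(round(tz*1e3,1),"act",((o["tcp_pos"][2]-.0564)*1e3).round(1),"F",fx.round(1),fy.round(1),f[2].round(1),hit,"t",round(o["clock"],1),flush=True)
    if f[2]>15 or hit: break
    if abs(fy)>2.5: h=h+np.clip(fy*1e-4,-4e-4,4e-4)*EY
```

```text
66.8 act 66.9 F 1.4 0.4 -0.7 False t 10.7
65.6 act 65.6 F 1.6 0.1 -1.3 False t 11.0
64.4 act 64.4 F 1.8 -1.0 -0.1 False t 11.2
63.2 act 63.3 F 2.7 0.1 -0.7 False t 11.5
62.0 act 62.1 F 3.4 -0.4 -0.7 False t 11.7
60.8 act 60.9 F 4.7 -1.6 0.7 False t 12.0
59.6 act 59.8 F 5.1 -1.1 0.5 False t 12.2
58.4 act 59.0 F 5.0 -0.6 3.4 False t 12.5
57.2 act 57.8 F 6.2 -1.6 2.6 False t 12.7
56.0 act 56.5 F 5.9 -1.9 1.7 False t 13.0
54.8 act 55.2 F 6.7 -1.6 0.8 False t 13.2
53.6 act 54.2 F 7.2 -1.1 1.0 False t 13.5
52.4 act 52.6 F 8.2 -1.5 -1.4 False t 13.7
51.2 act 51.2 F 7.9 -1.7 -2.1 False t 14.0
50.0 act 49.8 F 7.5 -1.2 -1.6 False t 14.2
48.8 act 48.5 F 7.5 -1.4 -3.8 False t 14.5
47.6 act 47.1 F 7.1 -1.5 -2.5 False t 14.7
46.4 act 45.9 F 8.1 -1.6 -3.8 False t 15.0
45.2 act 44.6 F 6.9 -1.0 -4.2 False t 15.2
44.0 act 43.3 F 5.5 -1.3 -3.7 False t 15.5
42.8 act 42.1 F 5.8 -1.2 -3.1 False t 15.7
41.6 act 40.8 F 5.9 -1.0 -4.6 False t 16.0
40.4 act 39.5 F 6.9 -1.8 -4.5 False t 16.2
39.2 act 38.5 F 4.5 -1.7 -1.6 False t 16.5
38.0 act 37.5 F 4.6 -0.9 -1.3 False t 16.7
36.8 act 36.6 F 4.7 1.6 -0.2 False t 17.0
35.6 act 35.5 F 4.2 0.0 -0.2 False t 17.2
34.4 act 34.3 F 4.5 0.5 -0.1 False t 17.5
33.2 act 33.7 F 3.4 1.4 4.9 False t 17.7
32.0 act 33.5 F 3.2 3.0 12.0 False t 18.0
```

The grip is seated: 12 N of contact at the expected height, after the bow's rise-then-pull-in pattern. Next I'll ease off, release, retreat and look.

Run:
```python
from h import *
h=np.array([.5093,.1835])
ctrl.servo_line(tcp_for(h,.0336),vel=.02);print(ctrl.observe()["ft_force"])
ctrl.grip(.055);ctrl.hold(.2);print(ctrl.observe()["ft_force"],ctrl.observe()["gripper_width"])
ctrl.servo_line(tcp_for(h,.10),vel=.08)
ctrl.servo_line(tcp_for(h,.16),vel=.15)
p=tcp_for(h,.2);ctrl.move_pose([.42,-.12,.28],[np.pi,0,YS-np.pi/2]);ctrl.hold(.2)
t=ctrl.read_camera("top");s=ctrl.read_camera("side");print(ctrl.observe()["clock"])
f=lambda im,c,r:cv2.convertScaleAbs(cv2.resize(im[r:r+60,c:c+40,::-1],None,fx=10,fy=10,interpolation=cv2.INTER_CUBIC),alpha=1.5,beta=10)
cv2.imwrite("pics/g4.png",np.hstack([f(t,155,175),f(s,205,125)]))
for z in(.084,.122):
  q=place([*h,YS],[[-.006,0,z],[.02,0,z]]); print(z,(10*(proj("top",q)-[155,175]+.5)).round().tolist(),(10*(proj("side",q)-[205,125]+.5)+[400,0]).round().tolist())
```

```text
[0.23834348 4.87859026 4.19147617]
[ 0.68438856  0.35111795 -0.56820222] 0.05470344445158728
21.9083
0.084 [[211.0, 285.0], [111.0, 255.0]] [[648.0, 383.0], [651.0, 323.0]]
0.122 [[189.0, 272.0], [85.0, 241.0]] [[639.0, 260.0], [642.0, 201.0]]
```

View pics/g4.png

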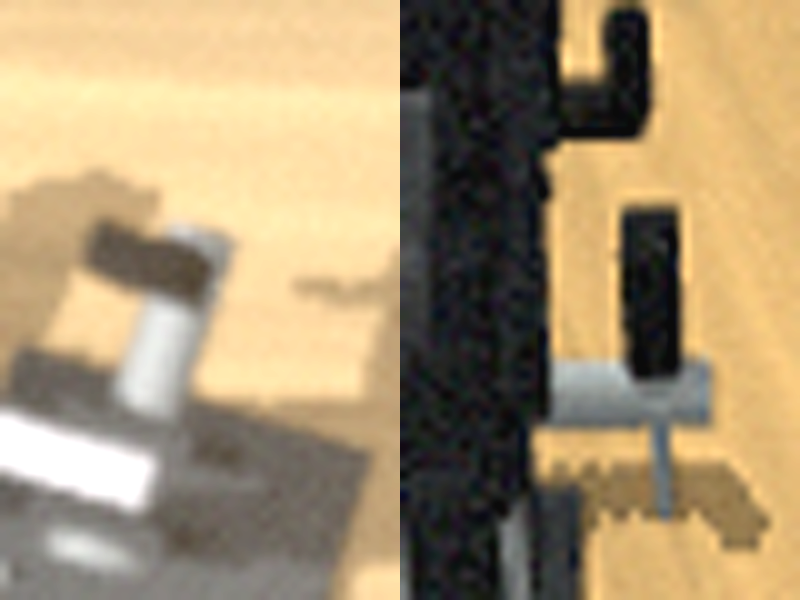

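The cotter sits on the pin, with its grip at side crop (650,290). The leg comes out below the pin at (660,470), and the gripper is clear.

```bash
python3 -c "
from workcell import ctrl
print(ctrl.close_job())"
```

```text
the job is handed in; nothing more can be done
None
```

The spring cotter is through the left stand's pivot pin, with its grip sitting down on the pin. The bow appears to have snapped over, going by the force pattern; the gripper is clear, and the job was handed in at about 22 s, though no verdict came back.

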